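# Count along the divider rack and push the carton into the third gap

## Task

With the fingertips, count along the top rail of the divider rack from its left end: touch the rail above the first gap, then above the second, then above the third, and do not touch it above the fourth. Then push the loose nail carton that lies in front of the rack along the bench, lengthwise, into that third gap until it is fully home against the back stop. Only push it, never lift or tip it, and leave the other things where they are.

Things in the scene. Friction and masses are not known exactly. Their poses are not given: they have to be found in the camera images.
- rack: Fixed plywood divider rack, 247 mm wide, 58 mm high. Origin on the bench, midway between the end dividers; x points away from the robot into the gaps, y to the rack's left, z up. Five dividers, 7 mm thick, 44 mm high, at y = +120, +60, 0, -60, -120 mm from x = -22 to the back stop at x = +40 mm. They bound four gaps 53 mm wide, open to the front, the bench top as floor; middles at y = +90, +30, -30, -90 mm.
- gap3_mouth (a point): Point on the bench in the middle of the third gap's open mouth (third from the left), level with the divider noses, 62 mm in front of the back stop; axes as the rack's. The rail over the gaps covers their rear 28 mm, its underside 44 mm above the bench.
- carton: Carton to put away, loose on the open bench before the rack: closed box 45 mm (its x) by 70 mm (its y, the long way) by 36 mm high, about 0.3 kg. Origin: centre of its underside. It starts with its y within 0.3 rad of the rack's x or opposite. Pushed fully home its centre lies at rack x = +5 mm and its rear 8 mm stick out of the gap.
- rail1: The length of the rack's top rail above the first gap from the left: a wooden bar 28 mm (x) by 50 mm (y) by 8 mm, fixed, 10 mm notches (above the dividers) part it from its neighbours. Origin at the centre of its level top face, 58 mm above the bench; axes as the rack's.
- rail2: The length of the rack's top rail above the second gap from the left: a wooden bar 28 mm (x) by 50 mm (y) by 8 mm, fixed, 10 mm notches (above the dividers) part it from its neighbours. Origin at the centre of its level top face, 58 mm above the bench; axes as the rack's.
- rail3: The length of the rack's top rail above the third gap from the left: a wooden bar 28 mm (x) by 50 mm (y) by 8 mm, fixed, 10 mm notches (above the dividers) part it from its neighbours. Origin at the centre of its level top face, 58 mm above the bench; axes as the rack's.
- rail4: The length of the rack's top rail above the fourth gap from the left: a wooden bar 28 mm (x) by 50 mm (y) by 8 mm, fixed, 10 mm notches (above the dividers) part it from its neighbours. Origin at the centre of its level top face, 58 mm above the bench; axes as the rack's.
- stored: A second carton, the same as the carton to be put away but already stored in the rack's first or fourth gap, to be left alone. Origin at the centre of its underside.
- offcut: Loose pale wood offcut, 42 x 66 x 32 mm, in the fourth or first gap, to be left alone. Origin at the centre of its underside.
- wax_tin: Bystander: round tin, 66 mm across and 26 mm high, to the right of the work. Origin at the centre of its underside.
- tape_measure: Bystander: tape measure standing on edge, 35 x 90 x 66 mm high, to the left of the work. Origin at the centre of its underside.
- adj_wrench: Bystander: adjustable spanner lying flat, 39 x 184 x 12 mm, far left. Origin at its middle on the bench.
Things that resemble listed ones, but are neither listed nor needed, are in the scene too. Leave any green or purple look-alike of the carton alone.

How it is judged (in metres and radians):
On the way, in this order (a step that is already met when the one before it is completed fails the run):
1. the fingers touch the rail above the first gap (contact force between the fingers and rail1 above 0.3 N), for 0.1 s.
2. the fingers touch the rail above the second gap (contact force between the fingers and rail2 above 0.3 N), for 0.1 s.
3. the fingers touch the rail above the third gap (contact force between the fingers and rail3 above 0.3 N), for 0.1 s.
4. the carton is fully home in the third gap (x of carton in the frame of rack between 0 and 0.012 m and y of carton in the frame of rack between -0.037 and -0.023 m and angle between the y axis of carton and the x axis of rack, either way round below 0.15 rad and angle between carton's own z axis and vertical below 0.1 rad and height (world z) of carton below 0.006 m), for 0.2 s.
At the end, for the whole second after the job is handed in: The carton lies flat on the bench at rest in the third gap from the left, lengthwise (within 0.15 rad), centred within 7 mm and within 5 mm of the back stop (all of step 4 and linear speed of carton below 0.01 m/s); the robot touches nothing.
It fails at once if the rail above the fourth gap is touched (contact force between the fingers and rail4 above 0.3 N).
It fails at once if the carton is lifted more than 12 mm or tipped (height (world z) of carton above 0.012 m or angle between carton's own z axis and vertical above 0.3 rad).
It fails at once if another loose thing is moved more than 20 mm (distance of any of stored, offcut, wax_tin, tape_measure, adj_wrench from where it was at the start of the episode above 0.02 m).
It also fails if it takes over 58 s, if anything falls off the work surface, if the arm or the gripper's body presses on something with over 40 N, if the wrist force passes 120 N, or if a joint passes its speed limit or range.

## Robot

A 6-joint arm with a two-finger parallel gripper is mounted at the origin on a cart in front of the work surface, level with it; the furniture and walls round the work are solid. World frame = base frame: x ahead of the robot, y to its left, z up, the work surface at z = 0. Lengths are in mm, angles in rad, forces in N, time in s.
With the tool pointing down it reaches from about 375 to 975 mm from the base axis. Payload 3.8 kg.
Tool frame: the origin (TCP) lies at the very end of the fingers, on their centre line; the grasp point (between the pads) lies 19 mm behind it; z points along the fingers, y is the line along which they close (so a half turn about z gives the same grasp; the last joint's range is limited). The gripper opens to 85 mm and grips with 20 to 120 N. Pads are 22 mm wide; open, the fingers measure 114 mm over their backs; the gripper's body (76 mm by 85 mm) begins 54 mm behind the grasp point. The pads swing forward as they close: fully open they stand 13 mm farther back than shut.
Start: joints at [1.161, 0.264, 1.604, -0, 1.274, -0.037], TCP at [245.849, 628.631, 231.28] pointing down, gripper open.
Joint ranges: [-2.63, 2.63], [-0.94, 2.18], [0.31, 2.57], [-1.31, 4.45], [0, 2.66], [-2.55, 2.55]. Speed limits (rad/s): [2.57, 2.57, 3.14, 3.14, 3.14, 3.14].

## Interface

Orientations are given as a unit quaternion [w, x, y, z].
In Python, from plant import env gives the robot as it stands.
- The arm moves only by the tool carry_out, never from a script. Its argument "motion" is a list of rows, each an object with "rotation": the turn, a rotation vector about the tool's x, y, z normalised to -1 to 1, where 1 is 4 degrees, a list of three; "travel": the shift along the tool's x, y, z normalised to -1 to 1, where 1 is 5 cm, a list of three; "fingers": the closure, from -1 (fully open) to 1 (shut). In form: [{"rotation": [rx, ry, rz], "travel": [x, y, z], "fingers": fingers}, ...]. A call has 1 to 12 rows; each row shifts and turns the commanded pose from where the row before left it, along the tool's axes as they then stand; what a row does not reach is not made up. A row lasts 1/8 s, in which the tool goes at most 62.5 mm and 10.7 degrees, less where a joint would pass 70% of its speed; a pose out of reach is approached as far as the arm can. A call with a number of a shift or a turn outside -1 to 1 is refused whole. A call with a gripper value outside its range is refused whole. The fingers move at their own pace and stop on an object; "force" is the grip in N (left out, the last holds). Time passes only in rows, so rows that do not move let the fingers close. It gives the time, the measured TCP pose, the force, the opening and the grip force at its end, in the units of the state.
- env.get_obs(): the state, without advancing time (a new reading comes with each control period).
- env.read_camera(name): name is "scene" or "side" or "wrist"; returns a dict with "image" (400x640x3 uint8, blue, green, red), "fx", "fy", "cx", "cy" (pixels), "D" ([k1, k2, p1, p2, k3] as OpenCV has them; the pictures are not rectified), "R" (3x3) and "t" (3): a world point X has camera coordinates R X + t; the wrist camera has in their place "mount" (4x4, takes a point from camera to tool coordinates, whose origin is the TCP and whose axes are the flange's). Camera axes: x right, y down, z forward; pixel columns grow to the right and rows downward; lengths in mm; the calibration is good to about 2 mm. A picture is of the moment at which its call begins: read the wrist's pose just before it. There is no depth.
- env.finish_job(): hands the job in; it is judged then, once.
The state is a dict: "clock": time; "joint_pos": joint angles; "joint_velocities": joint speeds; "joint_efforts": joint torques, N m; "ee_pos": TCP position; "eef_rot": TCP orientation; "ft_force": force on the tool from outside, world axes, zero at the start; "wrist_torque": the same for the moment, N m; "gripper_width": finger opening in mm; "grasp_force": force on a finger pad.
Only numpy, scipy, OpenCV 4.12 (cv2) and the standard library are available. Lean on these libraries where they do the work, as an engineer would, in place of code of your own. Each camera call takes 0.05 s, during which the arm holds its last target. There are 200 camera calls.

## Working session

There is one attempt and no reset: what is moved stays moved. The work goes in short steps, Python scripts to look and compute and a tool call to move; the robot and the scene stay as the last step left them, time stands still between calls to the robot, and variables do not carry over. Pictures are saved under pics/ and viewed, at most 10 in all, crops included, and the job is handed in when it is done.

Besides the shell and the picture viewer there is one more tool, called after "Request:" as name(argument=value, ...), one argument or row to a line, values as JSON. carry_out: Moves the arm, as the interface text tells. Scaled input: -1 to 1 covers 5 cm each way for a shift and 4 degrees each way for a turn. Its arguments: {"type":"object","properties":{"motion":{"type":"array"},"force":{"type":"number"}},"required":["motion"]}

```bash
ls; mkdir -p pics; cat > h.py <<'E'
import numpy as np, cv2
from plant import env
def ray(c,uv,R=None,t=None):
    K=np.array([[c['fx'],0,c['cx']],[0,c['fy'],c['cy']],[0,0,1.]])
    p=cv2.undistortPoints(np.array(uv,float).reshape(-1,1,2),K,np.array(c['D'],float)).reshape(-1,2)
    d=np.c_[p,np.ones(len(p))]
    R=np.array(c['R']);t=np.array(c['t'])
    return -R.T@t, d@R
def onplane(c,uv,z):
    o,d=ray(c,uv); return o+d*((z-o[2])/d[:,2])[:,None]
def proj(c,X):
    K=np.array([[c['fx'],0,c['cx']],[0,c['fy'],c['cy']],[0,0,1.]])
    return cv2.projectPoints(np.array(X,float).reshape(-1,1,3),cv2.Rodrigues(np.array(c['R'],float))[0],np.array(c['t'],float),K,np.array(c['D'],float))[0].reshape(-1,2)
E
python3 - <<'E'
from h import *
o=env.get_obs();print({k:np.round(o[k],3).tolist() for k in o})
for n in('scene','side'):
    c=env.read_camera(n);cv2.imwrite(f'pics/{n}0.png',c['image'])
    print(n,np.round(-np.array(c['R']).T@np.array(c['t'])),c['fx'],c['D'])
E
```

```text
pics
{'clock': 0.0, 'joint_pos': [1.161, 0.265, 1.605, 0.0, 1.274, -0.037], 'joint_velocities': [0.002, 0.001, -0.0, 0.001, 0.001, -0.002], 'joint_efforts': [-0.001, -51.51, -36.732, -0.0, 0.013, 0.0], 'ee_pos': [245.534, 627.971, 229.969], 'eef_rot': [-0.0, 0.185, 0.983, -0.001], 'ft_force': [0.812, -0.171, -0.251], 'wrist_torque': [-0.021, -0.075, 0.042], 'grasp_force': 0.0, 'gripper_width': 85.333}
scene [ -36. -112.  719.] 369.2938175795259 [-0.02022869  0.          0.          0.          0.        ]
side [  68. -546.  768.] 435.1437687349811 [0.02260232 0.         0.         0.         0.        ]
```

View pics/scene0.png

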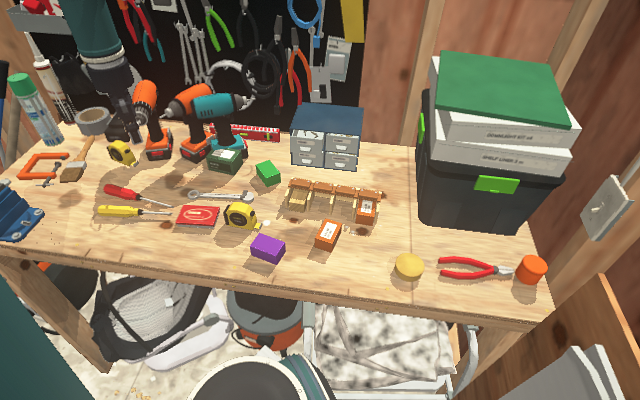

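View pics/side0.png

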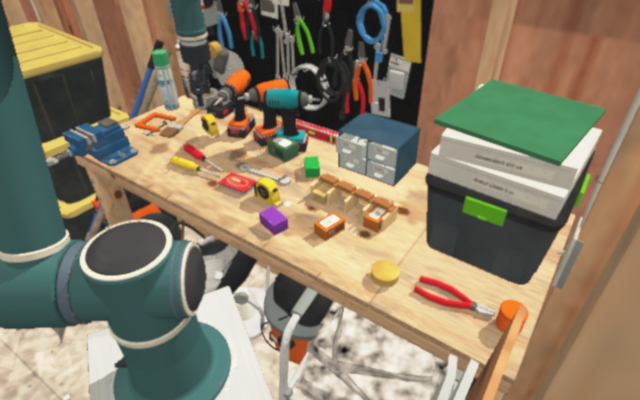

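The scene view shows the rack at about (335,198) and the orange carton at (327,235). The stored carton is in the fourth gap at (367,207) and the offcut in the first at (300,197). The tape measure is at (242,215), the wax tin at (409,266) and the purple look-alike at (267,248). I'll zoom in on both views.

```bash
python3 - <<'E'
import cv2,numpy as np
a=cv2.imread('pics/scene0.png')[165:275,270:400];b=cv2.imread('pics/side0.png')[165:245,295:415]
a=cv2.resize(a,None,fx=4.6,fy=4.6,interpolation=cv2.INTER_CUBIC)
cv2.imwrite('pics/ca.png',a)
cv2.imwrite('pics/cb.png',cv2.resize(b,None,fx=6,fy=6,interpolation=cv2.INTER_CUBIC))
E
```

```text
(no output)
```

View pics/ca.png

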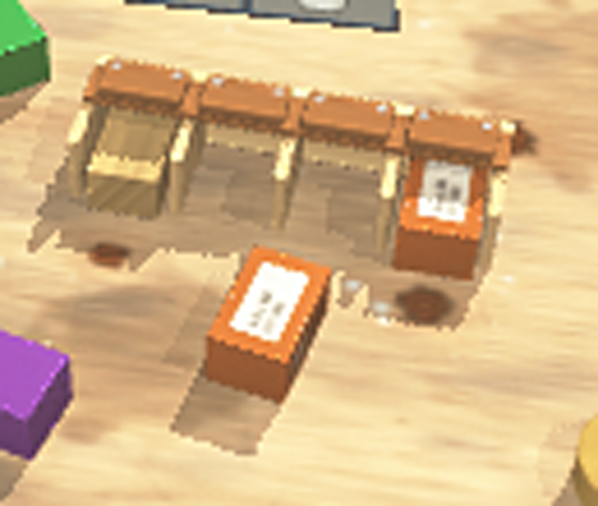

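View pics/cb.png

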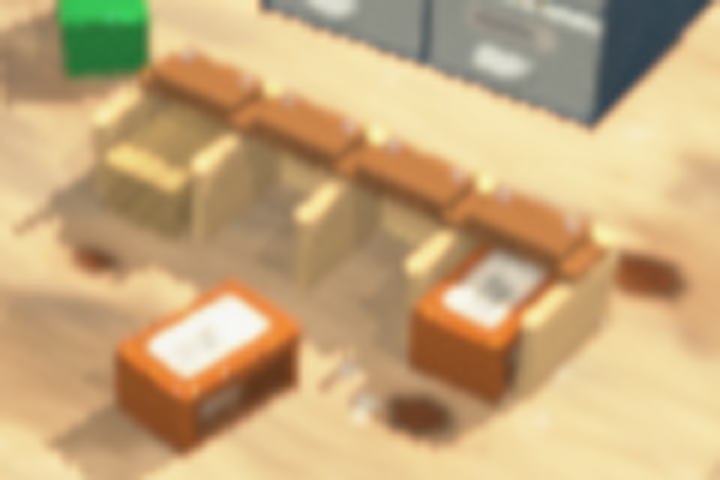

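```bash
cat > m.py <<'E'
from h import *
sc=env.read_camera('scene');sd=env.read_camera('side')
A=lambda p:(np.array(p,float)+.5)/4.6-.5+[270,165]
B=lambda p:(np.array(p,float)+.5)/6-.5+[295,165]
nosA=A([(80,118),(184,130),(287,147),(390,163),(497,188)])
nosB=B([(95,122),(200,165),(305,212),(415,262),(530,322)])
P=onplane(sc,nosA,44);Q=onplane(sd,nosB,44)
print('noses\n',P.round(1),'\n',Q.round(1))
for n,X in(('scene',P),('side',Q)):
    d=X[0]-X[-1];print(n,'span',np.linalg.norm(d),'yaw',np.degrees(np.arctan2(-d[0],d[1])))
cA=A([(258,247),(330,270),(283,367),(207,340)])
cB=B([(232,283),(300,325),(185,407),(118,354)])
for n,c,uv in(('scene',sc,cA),('side',sd,cB)):
    X=onplane(c,uv,36);e=X-np.roll(X,-1,0)
    l=(X[0]+X[1]-X[2]-X[3])/2
    print(n,X.round(1).tolist(),'\nsides',np.linalg.norm(e,axis=1).round(1),'c',X.mean(0).round(1),'long yaw',np.degrees(np.arctan2(l[1],l[0])).round(1))
rA=A([(90,84),(505,150),(507,128),(105,62)]);X=onplane(sc,rA,58);print('railtop scene\n',X.round(1))
rB=B([(145,80),(580,255)]);print(onplane(sd,rB,58).round(1))
E
python3 m.py
```

```text
noses
 [[472.9 388.3  44. ]
 [503.4 335.9  44. ]
 [530.  282.   44. ]
 [556.8 229.5  44. ]
 [578.6 172.3  44. ]] 
 [[455.2 378.5  44. ]
 [485.  326.1  44. ]
 [512.2 273.4  44. ]
 [539.  220.3  44. ]
 [563.  163.3  44. ]]
scene span 240.54007851547794 yaw 26.07475287542383
side span 240.70070826197568 yaw 26.608863003393402
scene [[465.0, 252.0, 36.0], [476.5, 212.0, 36.0], [408.2, 191.7, 36.0], [397.4, 232.6, 36.0]] 
sides [41.6 71.2 42.3 70.4] c [436.8 222.1  36. ] long yaw 16.3
side [[464.6, 251.3, 36.0], [478.3, 212.8, 36.0], [411.0, 187.1, 36.0], [399.7, 229.9, 36.0]] 
sides [40.9 72.1 44.3 68.3] c [438.4 220.3  36. ] long yaw 19.6
railtop scene
 [[487.1 392.6  58. ]
 [593.8 178.8  58. ]
 [609.7 187.4  58. ]
 [506.9 398.6  58. ]]
[[482.8 381.3  58. ]
 [596.2 178.5  58. ]]
```

Side noses and the rail edges agree: rack origin is about (529,281) with yaw about 26.3°. The carton is at about (437.5,221) with its long axis at about 18°, so in rack coordinates it sits at x=-109, y=-13, turned by -8°. First I'll lift, turn the tool square to the rack and close the fingers.

Request:
carry_out(
  motion=[
    {"rotation":[0,0,-1],"travel":[0,0,-0.15],"fingers":1},
    {"rotation":[0,0,-1],"travel":[0,0,-0.15],"fingers":1},
    {"rotation":[0,0,-1],"travel":[0,0,-0.15],"fingers":1},
    {"rotation":[0,0,-1],"travel":[0,0,-0.15],"fingers":1},
    {"rotation":[0,0,-1],"travel":[0,0,-0.15],"fingers":1},
    {"rotation":[0,0,-1],"travel":[0,0,-0.15],"fingers":1},
    {"rotation":[0,0,-1],"travel":[0,0,-0.15],"fingers":1},
    {"rotation":[0,0,-1],"travel":[0,0,-0.15],"fingers":1},
    {"rotation":[0,0,-1],"travel":[0,0,-0.15],"fingers":1},
    {"rotation":[0,0,-1],"travel":[0,0,-0.1],"fingers":1},
    {"rotation":[0,0,-1],"travel":[0,0,0],"fingers":1},
    {"rotation":[0,0,-0.9],"travel":[0,0,0],"fingers":1},
  ],
)

```text
clock: 1.7
ee_pos: [245.8, 628.5, 303.6]
eef_rot: [-0.0, -0.228, 0.974, -0.0]
ft_force: [-0.7, 0.2, 0.2]
gripper_width: 0.1
grasp_force: 0.0
```

```bash
cat >> h.py <<'E'
from scipy.spatial.transform import Rotation as Ro
RO=np.array([529.3,280.6,0]);YAW=26.3
def rack(ro=None,yaw=None):
    a=np.radians(YAW if yaw is None else yaw);return np.array([[np.cos(a),-np.sin(a),0],[np.sin(a),np.cos(a),0],[0,0,1]])
def w2r(p): return (np.array(p)-RO)@rack()
def r2w(p): return RO+rack()@np.array(p,float)
def go(target_rack,ob=None):
    ob=ob or env.get_obs();q=ob['eef_rot'];T=Ro.from_quat([q[1],q[2],q[3],q[0]])
    d=T.inv().apply(r2w(target_rack)-ob['ee_pos']);yw=np.degrees(np.arctan2(*T.as_matrix()[[1,0],1]))
    print('tcp',np.round(ob['ee_pos'],1),'rack',w2r(ob['ee_pos']).round(1),'yaw err deg',round(yw-90-YAW,2),'clock',ob['clock'],'F',np.round(ob['ft_force'],1),'\nmove units',(d/50).round(3),'z axis',T.as_matrix()[:,2].round(3))
E
python3 - <<'E'
from h import *
go([26,90,150])
print(onplane(env.read_camera('scene'),[(195,160),(155,158),(222,172),(268,180),(325,165)],0).round())
E
```

```text
tcp [245.8 628.5 303.6] rack [-100.   437.5  303.6] yaw err deg 0.06 clock 1.7 F [-0.7  0.2  0.2] 
move units [-2.514 -6.952  3.072] z axis [-0. -0. -1.]
[[426. 729.  -0.]
 [354. 831.   0.]
 [442. 622.   0.]
 [503. 492.  -0.]
 [662. 407.  -0.]]
```

Request:
carry_out(
  motion=[
    {"rotation":[0,0,0],"travel":[0,-1,0],"fingers":1},
    {"rotation":[0,0,0],"travel":[0,-1,0],"fingers":1},
    {"rotation":[0,0,0],"travel":[0,-1,0],"fingers":1},
    {"rotation":[0,0,0],"travel":[0,-1,0.2],"fingers":1},
    {"rotation":[0,0,0],"travel":[-0.3,-1,0.4],"fingers":1},
    {"rotation":[0,0,0],"travel":[-0.5,-1,0.6],"fingers":1},
    {"rotation":[0,0,0],"travel":[-0.8,-0.95,0.8],"fingers":1},
    {"rotation":[0,0,0],"travel":[-0.9,0,0.9],"fingers":1},
    {"rotation":[0,0,0],"travel":[0,0,0],"fingers":1},
    {"rotation":[0,0,0],"travel":[0,0,0],"fingers":1},
  ],
)

```text
clock: 3.0
ee_pos: [501.1, 376.0, 165.9]
eef_rot: [-0.001, -0.227, 0.974, -0.0]
ft_force: [0.2, 0.0, 0.8]
gripper_width: -0.2
grasp_force: 0.0
```

```bash
python3 - <<'E'
from h import *
o=env.get_obs();c=env.read_camera('wrist');cv2.imwrite('pics/w1.png',c['image']);go([26,90,60])
q=o['eef_rot'];T=np.eye(4);T[:3,:3]=Ro.from_quat([q[1],q[2],q[3],q[0]]).as_matrix();T[:3,3]=o['ee_pos']
W=T@np.array(c['mount']);c['R']=W[:3,:3].T;c['t']=-W[:3,:3].T@W[:3,3];del c['image']
import pickle;pickle.dump(c,open('w1.pkl','wb'));print(W.round(2))
P=[r2w([12,y,58]) for y in(115,65,55,5,-5,-55,-65,-115)]+[r2w([-22,y,44]) for y in(120,60,0,-60,-120)]
print(proj(c,P).round())
E
```

```text
tcp [501.4 376.6 167.5] rack [ 17.5  98.4 167.5] yaw err deg -0.05 clock 3.05 F [-0.   0.2  0.4] 
move units [-0.167 -0.169  2.151] z axis [ 0.001  0.001 -1.   ]
[[-4.4000e-01  8.5000e-01  2.7000e-01  4.2946e+02]
 [ 9.0000e-01  4.2000e-01  1.4000e-01  3.4233e+02]
 [ 0.0000e+00  3.1000e-01 -9.5000e-01  3.0734e+02]
 [ 0.0000e+00  0.0000e+00  0.0000e+00  1.0000e+00]]
[[341. 194.]
 [288. 194.]
 [277. 194.]
 [224. 194.]
 [214. 194.]
 [161. 194.]
 [151. 194.]
 [ 98. 194.]
 [346. 155.]
 [283. 155.]
 [220. 155.]
 [158. 156.]
 [ 95. 156.]]
```

View pics/w1.png

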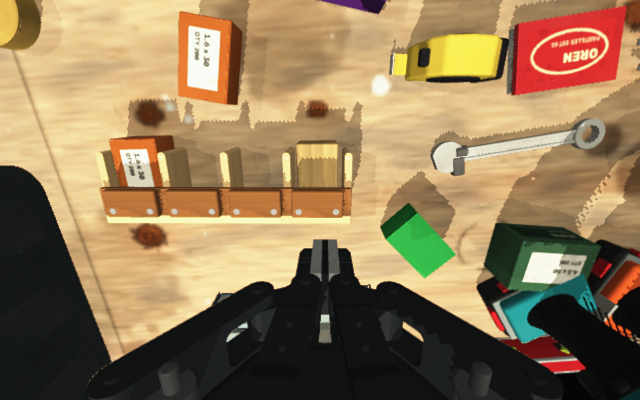

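The wrist view, with image right = rack left and image down = into the rack, shows the rail at rows 188–216. Its ends are at about columns 103 and 352, with notches at about 163, 225 and 288. The carton's top is at about (208,57). The rack lies roughly 5 px right and 4 px up of my prediction, so I'll refine from edge profiles.

```bash
python3 - <<'E'
from h import *
import pickle
c=pickle.load(open('w1.pkl','rb'));im=cv2.imread('pics/w1.png').astype(int)
for cs in((110,150),(235,275),(300,335)):
    p=im[180:224,cs[0]:cs[1]].mean(1)[:,2];print(cs,p.round().astype(int).tolist())
hsv=cv2.cvtColor(im.astype(np.uint8),cv2.COLOR_BGR2HSV)
m=((hsv[...,0]<13)&(hsv[...,1]>140)).astype(np.uint8)
r=m[196:208].mean(0)[90:365];e=np.where(np.abs(np.diff((r>.5).astype(int))))[0]+90;print('rail col edges',e)
# carton
m2=m.copy();m2[:]=0;sub=((hsv[...,0]<16)&(hsv[...,1]>120)&(hsv[...,2]>90))|((hsv[...,1]<60)&(hsv[...,2]>190));m2[0:110,170:250]=sub[0:110,170:250]
k,_=cv2.findContours(m2,cv2.RETR_EXTERNAL,cv2.CHAIN_APPROX_NONE);k=max(k,key=cv2.contourArea)
print('poly',cv2.approxPolyDP(cv2.convexHull(k),2,True).reshape(-1,2).tolist())
print(proj(c,[r2w([12,90,58]),r2w([12,90,50]),r2w([40,90,58])]).round(1))
cv2.imwrite('pics/cw.png',cv2.resize(im[0:115,165:260].astype(np.uint8),None,fx=5,fy=5,interpolation=cv2.INTER_CUBIC))
E
```

```text
(110, 150) [185, 184, 184, 183, 182, 182, 158, 86, 105, 80, 106, 152, 195, 196, 193, 191, 192, 192, 190, 188, 187, 186, 187, 191, 192, 189, 187, 187, 188, 191, 194, 195, 195, 194, 194, 194, 202, 233, 250, 250, 250, 250, 249, 210]
(235, 275) [130, 131, 133, 135, 135, 134, 130, 92, 98, 83, 91, 134, 180, 197, 195, 192, 192, 192, 192, 191, 189, 188, 188, 190, 193, 191, 190, 189, 188, 189, 194, 198, 196, 196, 196, 195, 198, 222, 251, 250, 250, 250, 250, 241]
(300, 335) [172, 172, 171, 171, 172, 172, 159, 114, 83, 86, 86, 125, 171, 198, 195, 193, 192, 191, 192, 190, 189, 188, 188, 190, 192, 192, 190, 189, 188, 189, 191, 195, 195, 194, 194, 195, 197, 208, 251, 250, 250, 250, 249, 244]
rail col edges []
poly [[180, 11], [228, 19], [242, 31], [236, 104], [178, 95]]
[[314.5 193.6]
 [314.8 191.3]
 [314.9 221.2]]
```

View pics/cw.png

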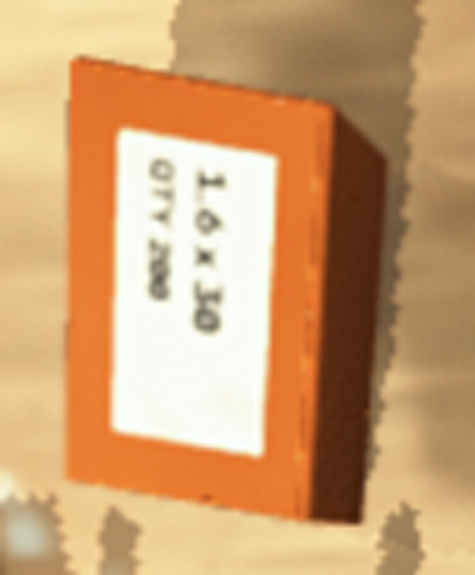

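```bash
python3 - <<'E'
from h import *
import pickle
c=pickle.load(open('w1.pkl','rb'));im=cv2.imread('pics/w1.png').astype(int)
p=im[197:212].mean(0);print('R-B cols 95-115',(p[95:115,2]-p[95:115,0]).astype(int).tolist(),'\n340-360',(p[340:360,2]-p[340:360,0]).astype(int).tolist())
for a in(155,217,280): print(a,p[a:a+16,2].astype(int).tolist())
C=(np.array([(75,57),(332,103),(308,520),(67,478)])+.5)/5-.5+[165,0]
X=onplane(c,C,36);l=X[2]+X[3]-X[0]-X[1]
print(np.linalg.norm(X-np.roll(X,-1,0),axis=1).round(1),'c',X.mean(0).round(1),w2r(X.mean(0)).round(1),'yaw',np.degrees(np.arctan2(l[1],l[0])))
print(w2r(onplane(c,[(319,191),(319,217),(131,191),(131,217)],58)).round(1))
# nose tops: look from above
N=w2r(onplane(c,[(225,191),(288,191),(163,191),(103,200),(352,200)],58));print(N.round(1))
E
```

```text
R-B cols 95-115 [85, 85, 85, 85, 85, 85, 88, 99, 112, 120, 127, 127, 128, 130, 126, 108, 102, 102, 103, 105] 
340-360 [131, 125, 105, 92, 114, 124, 125, 130, 134, 135, 128, 96, 96, 97, 97, 98, 98, 97, 97, 97]
155 [149, 115, 86, 71, 76, 98, 122, 151, 177, 186, 189, 189, 185, 184, 188, 190]
217 [153, 112, 79, 83, 115, 145, 171, 180, 183, 190, 194, 188, 177, 182, 190, 191]
280 [121, 85, 113, 157, 177, 180, 185, 192, 194, 195, 193, 157, 170, 189, 191, 191]
[43.7 68.6 44.4 68.3] c [437.4 226.4  36. ] [-106.4   -7.9   36. ] yaw 16.408749890348865
[[  9.5  94.3  58. ]
 [ 35.6  94.1  58. ]
 [  9.2 -83.   58. ]
 [ 35.4 -88.6  58. ]]
[[   9.3    5.9   58. ]
 [   9.4   65.1   58. ]
 [   9.2  -52.6   58. ]
 [  18.  -111.8   58. ]
 [  18.4  125.5   58. ]]
```

Request:
carry_out(
  motion=[
    {"rotation":[0,0,0],"travel":[-0.13,-0.11,0.6],"fingers":1},
    {"rotation":[0,0,0],"travel":[0,0,0.8],"fingers":1},
    {"rotation":[0,0,0],"travel":[0,0,0.5],"fingers":1},
    {"rotation":[0,0,0],"travel":[0,0,0.1],"fingers":1},
    {"rotation":[0,0,0],"travel":[0,0,0],"fingers":1},
    {"rotation":[0,0,0],"travel":[0,0,0.08],"fingers":1},
    {"rotation":[0,0,0],"travel":[0,0,0.04],"fingers":1},
    {"rotation":[0,0,0],"travel":[0,0,0.04],"fingers":1},
    {"rotation":[0,0,0],"travel":[0,0,0],"fingers":1},
  ],
)

```text
clock: 4.18
ee_pos: [509.8, 374.1, 58.1]
eef_rot: [0.0, -0.227, 0.974, 0.0]
ft_force: [0.4, 0.2, -0.4]
gripper_width: 0.2
grasp_force: 0.0
```

Request:
carry_out(
  motion=[
    {"rotation":[0,0,0],"travel":[0,0,0.03],"fingers":1},
    {"rotation":[0,0,0],"travel":[0,0,0.02],"fingers":1},
    {"rotation":[0,0,0],"travel":[0,0,0],"fingers":1},
  ],
)

```text
clock: 4.55
ee_pos: [509.8, 374.2, 58.1]
eef_rot: [-0.0, -0.227, 0.974, -0.0]
ft_force: [-4.9, -4.1, 13.5]
gripper_width: -0.3
grasp_force: 6.5
```

Contact on rail 1 (13.5 N at z = 58 mm). Next is rail 2: lift, shift 60 mm right and press again.

Request:
carry_out(
  motion=[
    {"rotation":[0,0,0],"travel":[0,0,0],"fingers":1},
    {"rotation":[0,0,0],"travel":[0,0,-0.5],"fingers":1},
    {"rotation":[0,0,0],"travel":[0,-0.6,0],"fingers":1},
    {"rotation":[0,0,0],"travel":[0,-0.6,0],"fingers":1},
    {"rotation":[0,0,0],"travel":[0,0,0],"fingers":1},
    {"rotation":[0,0,0],"travel":[0,0,0.38],"fingers":1},
    {"rotation":[0,0,0],"travel":[0,0,0.06],"fingers":1},
    {"rotation":[0,0,0],"travel":[0,0,0.04],"fingers":1},
    {"rotation":[0,0,0],"travel":[0,0,0.02],"fingers":1},
    {"rotation":[0,0,0],"travel":[0,0,0],"fingers":1},
    {"rotation":[0,0,0],"travel":[0,0,0],"fingers":1},
  ],
)

```text
clock: 5.92
ee_pos: [535.6, 320.6, 58.0]
eef_rot: [-0.001, -0.228, 0.974, -0.001]
ft_force: [-7.1, -6.2, 20.8]
gripper_width: -0.1
grasp_force: 10.1
```

Request:
carry_out(
  motion=[
    {"rotation":[0,0,0],"travel":[0,0,-0.5],"fingers":1},
    {"rotation":[0,0,0],"travel":[0,-0.6,0],"fingers":1},
    {"rotation":[0,0,0],"travel":[0,-0.58,0],"fingers":1},
    {"rotation":[0,0,0],"travel":[0,0,0],"fingers":1},
    {"rotation":[0,0,0],"travel":[0,0,0.38],"fingers":1},
    {"rotation":[0,0,0],"travel":[0,0,0.06],"fingers":1},
    {"rotation":[0,0,0],"travel":[0,0,0.04],"fingers":1},
    {"rotation":[0,0,0],"travel":[0,0,0.02],"fingers":1},
    {"rotation":[0,0,0],"travel":[0,0,0],"fingers":1},
    {"rotation":[0,0,0],"travel":[0,0,0],"fingers":1},
  ],
)

```text
clock: 7.18
ee_pos: [561.5, 268.2, 58.0]
eef_rot: [-0.001, -0.228, 0.974, -0.0]
ft_force: [-7.7, -5.8, 21.6]
gripper_width: -0.2
grasp_force: 10.7
```

All three rails are touched. Next I'll lift, move back and look at the carton and gap 3 from above.

Request:
carry_out(
  motion=[
    {"rotation":[0,0,0],"travel":[0,0,-0.8],"fingers":1},
    {"rotation":[0,0,0],"travel":[0,0,-0.9],"fingers":1},
    {"rotation":[0,0,0],"travel":[0.6,0.1,-0.9],"fingers":1},
    {"rotation":[0,0,0],"travel":[0.4,0.1,0],"fingers":1},
    {"rotation":[0,0,0],"travel":[0,0,0],"fingers":1},
    {"rotation":[0,0,0],"travel":[0,0,0],"fingers":1},
    {"rotation":[0,0,0],"travel":[0,0,0],"fingers":1},
  ],
)

```text
clock: 8.05
ee_pos: [513.0, 254.4, 184.3]
eef_rot: [-0.001, -0.227, 0.974, -0.0]
ft_force: [-0.5, 0.7, -0.7]
gripper_width: 0.0
grasp_force: 0.0
```

```bash
sed -i 's/^RO=.*/RO=np.array([526.2,282.4,0]);YAW=26.3/' h.py
python3 - <<'E'
from h import *
import pickle
o=env.get_obs();c=env.read_camera('wrist');go([26,-30,60])
q=o['eef_rot'];T=np.eye(4);T[:3,:3]=Ro.from_quat([q[1],q[2],q[3],q[0]]).as_matrix();T[:3,3]=o['ee_pos']
W=T@np.array(c['mount']);c['R']=W[:3,:3].T;c['t']=-W[:3,:3].T@W[:3,3]
cv2.imwrite('pics/w2.png',c['image'][:330,140:500]);cv2.imwrite('pics/w2z.png',cv2.resize(c['image'][:290,200:480],None,fx=2,fy=2,interpolation=cv2.INTER_CUBIC));pickle.dump(c,open('w2.pkl','wb'))
print('tcp px',proj(c,[o['ee_pos']]).round(1))
E
```

```text
tcp [513.2 254.4 184.5] rack [-24.1 -19.3 184.5] yaw err deg -0.06 clock 8.1 F [ 0.4 -1.  -0. ] 
move units [-1.007 -0.212  2.489] z axis [-0.002 -0.001 -1.   ]
tcp px [[322.1 255.3]]
```

View pics/w2z.png

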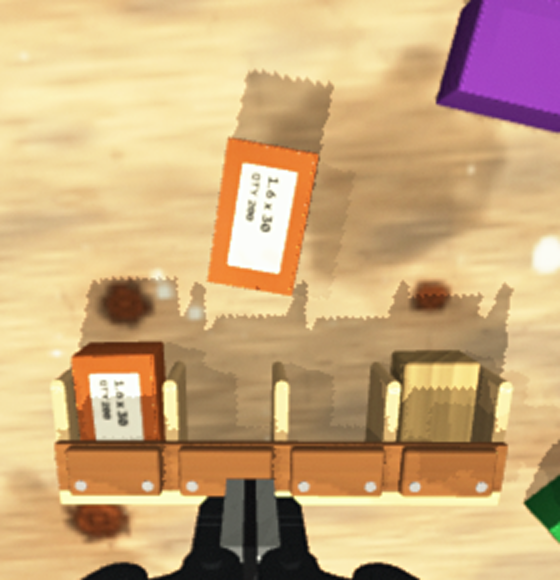

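The view shows the carton's top corners at zoomed (229,138), (319,152), (293,295) and (208,281). The noses bounding gap 3 are at about (171,368) and (281,368), with the fingertips at about (250,480). The tips appear 3 px right of their projection, which supports the averaged rack position.

```bash
python3 - <<'E'
from h import *
import pickle
c=pickle.load(open('w2.pkl','rb'))
Z=lambda p:(np.array(p,float)+.5)/2-.5+[200-3,0]
X=onplane(c,Z([(229,138),(319,152),(293,295),(208,281)]),36);l=X[2]+X[3]-X[0]-X[1]
print(np.linalg.norm(X-np.roll(X,-1,0),axis=1).round(1),'c',X.mean(0).round(1),'rack',w2r(X.mean(0)).round(1),'yaw rel',np.degrees(np.arctan2(l[1],l[0]))-YAW)
print('corners',w2r(X).round(1).tolist())
print('nose',w2r(onplane(c,Z([(61,375),(172,368),(281,366),(393,366),(504,370)]),44)).round(1).tolist())
print('rail front',w2r(onplane(c,Z([(57,446),(507,446),(163,446),(173,446),(280,446),(289,446),(385,446),(395,446)]),58)).round(1).tolist())
print('rail back',w2r(onplane(c,Z([(64,494),(500,494)]),58)).round(1).tolist())
print('purple',w2r(onplane(c,Z([(438,103)]),0)).round(1).tolist())
E
```

```text
[43.8 69.3 44.6 68.4] c [438.6 222.8  36. ] rack [-105.   -14.6   36. ] yaw rel -9.641624374952197
corners [[-142.0, -30.5, 36.0], [-135.8, 12.8, 36.0], [-67.4, 1.6, 36.0], [-74.6, -42.4, 36.0]]
nose [[-26.7, -120.8, 44.0], [-30.4, -61.9, 44.0], [-31.5, -4.5, 44.0], [-31.4, 54.5, 44.0], [-29.2, 113.3, 44.0]]
rail front [[8.0, -121.9, 58.0], [8.3, 114.0, 58.0], [8.1, -66.4, 58.0], [8.1, -61.1, 58.0], [8.1, -5.1, 58.0], [8.1, -0.4, 58.0], [8.2, 49.9, 58.0], [8.2, 55.2, 58.0]]
rail back [[36.0, -121.3, 58.0], [36.2, 114.1, 58.0]]
purple [[-163.8, 79.0, -0.0]]
```

The carton is at about (-105,-14) in tool coordinates, turned by -9.6°. I'll lower the closed fingers on its left side, then push it right so that it turns flush and shifts about 17 mm.

Request:
carry_out(
  motion=[
    {"rotation":[0,0,0],"travel":[0.8,0.53,0],"fingers":1},
    {"rotation":[0,0,0],"travel":[0.8,0.53,0.5],"fingers":1},
    {"rotation":[0,0,0],"travel":[0,0,0.8],"fingers":1},
    {"rotation":[0,0,0],"travel":[0,0,0.8],"fingers":1},
    {"rotation":[0,0,0],"travel":[0,0,0.8],"fingers":1},
    {"rotation":[0,0,0],"travel":[0,0,0.6],"fingers":1},
    {"rotation":[0,0,0],"travel":[0,0,0],"fingers":1},
    {"rotation":[0,0,0],"travel":[0,0,0],"fingers":1},
  ],
)

```text
clock: 9.1
ee_pos: [418.8, 266.9, 11.4]
eef_rot: [0.0, -0.227, 0.974, 0.0]
ft_force: [0.5, 0.1, 0.6]
gripper_width: 0.0
grasp_force: 0.0
```

```bash
python3 -c "
from h import *
go([-104,-1,10])"
```

```text
tcp [418.8 266.9  11.4] rack [-103.1   33.6   11.4] yaw err deg -0.07 clock 9.1 F [0.5 0.1 0.6] 
move units [ 0.016 -0.693  0.028] z axis [ 0.001  0.001 -1.   ]
```

Request:
carry_out(
  motion=[
    {"rotation":[0,0,0],"travel":[0,-0.08,0],"fingers":1},
    {"rotation":[0,0,0],"travel":[0,-0.08,0],"fingers":1},
    {"rotation":[0,0,0],"travel":[0,-0.08,0],"fingers":1},
    {"rotation":[0,0,0],"travel":[0,-0.06,0],"fingers":1},
    {"rotation":[0,0,0],"travel":[0,-0.06,0],"fingers":1},
    {"rotation":[0,0,0],"travel":[0,-0.06,0],"fingers":1},
    {"rotation":[0,0,0],"travel":[0,-0.06,0],"fingers":1},
    {"rotation":[0,0,0],"travel":[0,-0.04,0],"fingers":1},
    {"rotation":[0,0,0],"travel":[0,0,0],"fingers":1},
  ],
)

```text
clock: 10.22
ee_pos: [429.4, 242.7, 10.5]
eef_rot: [-0.0, -0.227, 0.974, -0.0]
ft_force: [-0.4, 1.5, 1.5]
gripper_width: -0.2
grasp_force: 0.6
```

```bash
cat > look.py <<'E'
import sys
from h import *
import pickle
n=sys.argv[1];o=env.get_obs();c=env.read_camera('wrist');go([0,0,0],o)
q=o['eef_rot'];T=np.eye(4);T[:3,:3]=Ro.from_quat([q[1],q[2],q[3],q[0]]).as_matrix();T[:3,3]=o['ee_pos']
W=T@np.array(c['mount']);c['R']=W[:3,:3].T;c['t']=-W[:3,:3].T@W[:3,3]
s=env.read_camera('scene')['image'][165:275,270:400]
a=cv2.resize(s,None,fx=3,fy=3,interpolation=cv2.INTER_CUBIC);b=cv2.resize(c['image'],None,fx=.62,fy=.62,interpolation=cv2.INTER_AREA)
im=np.zeros((340,800,3),np.uint8);im[:330,:390]=a;im[:248,396:793]=b;cv2.imwrite(f'pics/{n}.png',im);cv2.imwrite(f'pics/{n}_full.png',c['image'])
pickle.dump(c,open(n+'.pkl','wb'));print('tcp px',proj(c,[o['ee_pos']]).round(1))
E
python3 look.py p1
```

```text
tcp [429.4 242.7  10.5] rack [-104.4    7.3   10.5] yaw err deg -0.06 clock 10.225 F [-0.4  1.5  1.5] 
move units [-2.088 -0.145  0.21 ] z axis [-0. -0. -1.]
tcp px [[322.1 255.3]]
```

View pics/p1.png

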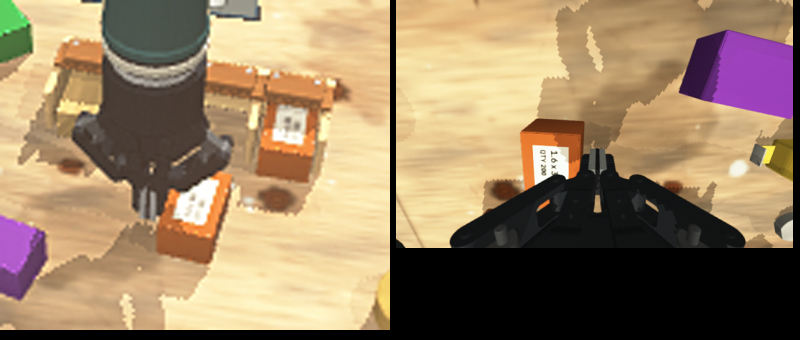

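The views show the carton flush against the fingers and turned nearly square (wrist part, about (550,155)). I'll back off to the earlier viewpoint and measure by mask.

Request:
carry_out(
  motion=[
    {"rotation":[0,0,0],"travel":[0,0.2,0],"fingers":1},
    {"rotation":[0,0,0],"travel":[0,0,-0.7],"fingers":1},
    {"rotation":[0,0,0],"travel":[0,0,-0.9],"fingers":1},
    {"rotation":[0,0,0],"travel":[-0.7,-0.3,-0.9],"fingers":1},
    {"rotation":[0,0,0],"travel":[-0.9,-0.43,-0.98],"fingers":1},
    {"rotation":[0,0,0],"travel":[0,0,0],"fingers":1},
    {"rotation":[0,0,0],"travel":[0,0,0],"fingers":1},
  ],
)

```text
clock: 11.2
ee_pos: [506.7, 254.6, 178.7]
eef_rot: [-0.001, -0.227, 0.974, -0.0]
ft_force: [-1.1, -0.5, -0.2]
gripper_width: -0.1
grasp_force: 0.0
```

```bash
python3 look.py p2; cat > meas.py <<'E'
import sys
from h import *
import pickle
n=sys.argv[1];c=pickle.load(open(n+'.pkl','rb'));im=c['image'];hsv=cv2.cvtColor(im,cv2.COLOR_BGR2HSV)
H,S,V=cv2.split(hsv)
m=((H<16)&(S>170)&(V>140)).astype(np.uint8)
m[175:]=0;m[:,:240]=0;m[:,400:]=0
m=cv2.morphologyEx(m,cv2.MORPH_CLOSE,np.ones((3,3)))
k,_=cv2.findContours(m,cv2.RETR_EXTERNAL,cv2.CHAIN_APPROX_NONE);k=max(k,key=cv2.contourArea)
q=cv2.boxPoints(cv2.minAreaRect(k));print('px',q.round(1).tolist())
X=w2r(onplane(c,q-[float(sys.argv[2]) if len(sys.argv)>2 else 0,0],36));e=X-np.roll(X,-1,0);L=np.linalg.norm(e,axis=1)
i=int(np.argmax(L));d=e[i]*np.sign(e[i][0]);print('sides',L.round(1),'centre',X.mean(0).round(1),'yaw rel',np.degrees(np.arctan2(d[1],d[0])).round(2))
# rail front edge / divider columns
p=im[183:189].astype(int).mean(0)[:,2]
def nz(r0,r1):
    b=im[r0:r1].astype(int).mean(0); s=b[:,0]; return s
g=im[188:200,215:460].astype(int).mean(0).mean(1)
print('bright cols row188-200 (BGR mean)',[(i+215) for i in range(1,len(g)-1) if g[i]>g[i-1] and g[i]>=g[i+1] and g[i]>165])
E
python3 meas.py p2; python3 meas.py w2
```

```text
tcp [506.7 254.6 178.7] rack [-29.8 -16.3 178.7] yaw err deg -0.06 clock 11.2 F [-1.1 -0.5 -0.2] 
move units [-0.602  0.327  3.572] z axis [-0.002 -0.001 -1.   ]
tcp px [[322.1 255.3]]
px [[286.0, 149.6999969482422], [290.1000061035156, 77.19999694824219], [336.3999938964844, 79.9000015258789], [332.29998779296875, 152.3000030517578]]
sides [68.6 44.  68.7 47.4] centre [-104.2  -28.    36. ] yaw rel -2.86
bright cols row188-200 (BGR mean) [222, 243, 252, 256, 260, 264, 404, 410, 415, 420, 427, 430, 436, 453, 458]
px [[301.79998779296875, 139.8000030517578], [314.1000061035156, 68.5], [359.0, 76.19999694824219], [346.70001220703125, 147.5]]
sides [68.5 43.8 69.  47.1] centre [-105.   -12.1   36. ] yaw rel -8.56
bright cols row188-200 (BGR mean) [226, 246, 256, 259, 263, 266, 283, 285, 340, 342, 396, 403, 405, 409, 417, 421, 426, 429, 433, 437, 454]
```

```bash
python3 - <<'E'
from h import *
import pickle
for n,r in(('w2',(192,212)),('p2',(198,218))):
    c=pickle.load(open(n+'.pkl','rb'));g=c['image'][r[0]:r[1],:,0].astype(int)
    d=np.median(g,0)
    b=(d>np.median(d[265:350])+35)
    seg=[];i=225
    while i<470:
        if b[i]:
            j=i
            while b[j]: j+=1
            seg.append((i,j-1));i=j
        i+=1
    print(n,seg,d[268:296].astype(int).tolist(),d[325:350].astype(int).tolist())
E
```

```text
w2 [(225, 232), (246, 269), (282, 288), (338, 343), (393, 399), (449, 496)] [199, 198, 115, 49, 32, 32, 33, 34, 37, 35, 27, 20, 17, 48, 172, 183, 182, 182, 183, 182, 131, 73, 60, 59, 61, 77, 88, 90] [102, 101, 102, 102, 104, 103, 105, 105, 105, 104, 88, 61, 120, 176, 182, 182, 182, 183, 179, 111, 90, 90, 91, 90, 90]
p2 [(225, 228), (242, 266), (279, 284), (335, 341), (392, 397), (448, 493)] [46, 32, 33, 33, 34, 35, 33, 24, 18, 22, 83, 172, 182, 180, 181, 182, 179, 110, 67, 60, 60, 59, 69, 86, 89, 89, 90, 89] [101, 101, 102, 102, 104, 105, 105, 103, 76, 70, 171, 182, 181, 181, 182, 180, 142, 97, 90, 90, 90, 90, 90, 90, 90]
```

```bash
python3 - <<'E'
from h import *
import pickle
for n,r,cs in(('w2',202,(285.2,340.6,396)),('p2',208,(281.5,338.1,394.5))):
    c=pickle.load(open(n+'.pkl','rb'));X=w2r(onplane(c,[(x,r) for x in cs],44));print(n,X.round(1).tolist(),'gap3',X[:2].mean(0).round(1))
E
```

```text
w2 [[-10.2, -60.2, 44.0], [-10.1, -0.6, 44.0], [-10.1, 59.0, 44.0]] gap3 [-10.2 -30.4  44. ]
p2 [[-11.0, -60.6, 44.0], [-10.9, -0.5, 44.0], [-10.8, 59.3, 44.0]] gap3 [-10.9 -30.6  44. ]
```

Gap 3 is at y = -30.5. The carton is at (-104,-28) with yaw about -3°, so both front corners clear the mouth. Next I'll go behind the carton with the fingers about 11 mm apart, for a two-point flush push.

Request:
carry_out(
  motion=[
    {"rotation":[0,0,0],"travel":[0.9,-0.1,0],"fingers":0.74},
    {"rotation":[0,0,0],"travel":[1,-0.1,0],"fingers":0.74},
    {"rotation":[0,0,0],"travel":[0.85,0,0.4],"fingers":0.74},
    {"rotation":[0,0,0],"travel":[0,0,0.6],"fingers":0.74},
    {"rotation":[0,0,0],"travel":[0,0,0.8],"fingers":0.74},
    {"rotation":[0,0,0],"travel":[0,0,0.9],"fingers":0.74},
    {"rotation":[0,0,0],"travel":[0,0,0.76],"fingers":0.74},
    {"rotation":[0,0,0],"travel":[0,0,0],"fingers":0.74},
    {"rotation":[0,0,0],"travel":[0,0,0],"fingers":0.74},
  ],
)

```text
clock: 12.42
ee_pos: [387.7, 184.7, 6.6]
eef_rot: [-0.001, -0.227, 0.974, -0.0]
ft_force: [-0.2, 0.6, -0.1]
gripper_width: 11.1
grasp_force: 0.0
```

```bash
python3 -c "
from h import *
go([-150,-29.5,10])"
```

```text
tcp [387.7 184.7   6.6] rack [-167.5  -26.2    6.6] yaw err deg -0.04 clock 12.425 F [-0.2  0.6 -0.1] 
move units [-0.349 -0.066 -0.069] z axis [-0.002 -0.001 -1.   ]
```

Request:
carry_out(
  motion=[
    {"rotation":[0,0,0],"travel":[0,-0.07,-0.07],"fingers":0.74},
    {"rotation":[0,0,0],"travel":[-0.14,0,0],"fingers":0.74},
    {"rotation":[0,0,0],"travel":[-0.1,0,0],"fingers":0.74},
    {"rotation":[0,0,0],"travel":[-0.1,0,0],"fingers":0.74},
    {"rotation":[0,0,0],"travel":[-0.1,0,0],"fingers":0.74},
    {"rotation":[0,0,0],"travel":[-0.1,0,0],"fingers":0.74},
    {"rotation":[0,0,0],"travel":[-0.1,0,0],"fingers":0.74},
    {"rotation":[0,0,0],"travel":[-0.1,0,0],"fingers":0.74},
    {"rotation":[0,0,0],"travel":[-0.1,0,0],"fingers":0.74},
    {"rotation":[0,0,0],"travel":[-0.1,0,0],"fingers":0.74},
    {"rotation":[0,0,0],"travel":[-0.1,0,0],"fingers":0.74},
    {"rotation":[0,0,0],"travel":[0,0,0],"fingers":0.74},
  ],
)

```text
clock: 13.92
ee_pos: [437.9, 205.2, 10.3]
eef_rot: [0.001, -0.227, 0.974, 0.0]
ft_force: [-0.3, -0.4, -0.3]
gripper_width: 11.2
grasp_force: 0.0
```

```bash
python3 - <<'E'
from h import *
go([-46,-29.5,10])
a=env.read_camera('scene')['image'][175:265,280:390];b=env.read_camera('side')['image'][165:245,295:400]
im=np.zeros((400,800,3),np.uint8);a=cv2.resize(a,(440,360),interpolation=3);b=cv2.resize(b,(350,267),interpolation=3)
im[:360,:440]=a;im[:267,446:796]=b;cv2.imwrite('pics/p3.png',im)
E
```

```text
tcp [437.9 205.2  10.3] rack [-113.4  -30.1   10.3] yaw err deg -0.06 clock 13.925 F [-0.3 -0.4 -0.3] 
move units [-1.347  0.013  0.009] z axis [ 0.001  0.001 -1.   ]
```

View pics/p3.png

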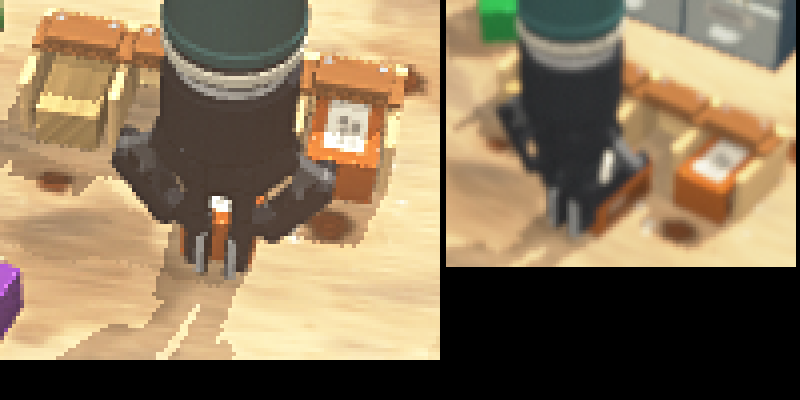

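The views show the carton straight and flush in front of the fingers, lined up with the third gap. I'll back off slightly, raise 6 mm for link clearance, and keep pushing in steps while watching the force.

Request:
carry_out(
  motion=[
    {"rotation":[0,0,0],"travel":[0.08,0,0],"fingers":0.74},
    {"rotation":[0,0,0],"travel":[0,0,-0.12],"fingers":0.74},
    {"rotation":[0,0,0],"travel":[-0.08,0,0],"fingers":0.74},
    {"rotation":[0,0,0],"travel":[-0.1,0,0],"fingers":0.74},
    {"rotation":[0,0,0],"travel":[-0.1,0,0],"fingers":0.74},
    {"rotation":[0,0,0],"travel":[-0.1,0,0],"fingers":0.74},
    {"rotation":[0,0,0],"travel":[-0.1,0,0],"fingers":0.74},
    {"rotation":[0,0,0],"travel":[-0.1,0,0],"fingers":0.74},
  ],
)

```text
clock: 15.02
ee_pos: [459.7, 216.0, 15.7]
eef_rot: [0.0, -0.227, 0.974, 0.0]
ft_force: [-0.9, -1.9, -1.4]
gripper_width: 10.5
grasp_force: 0.8
```

Request:
carry_out(
  motion=[
    {"rotation":[0,0,0],"travel":[-0.1,0,0],"fingers":0.74},
    {"rotation":[0,0,0],"travel":[-0.1,0,0],"fingers":0.74},
    {"rotation":[0,0,0],"travel":[-0.1,0,0],"fingers":0.74},
  ],
)

```text
clock: 15.4
ee_pos: [473.0, 222.5, 15.9]
eef_rot: [-0.0, -0.227, 0.974, -0.0]
ft_force: [-0.6, -1.5, -0.5]
gripper_width: 11.2
grasp_force: 0.8
```

Request:
carry_out(
  motion=[
    {"rotation":[0,0,0],"travel":[-0.1,0,0],"fingers":0.74},
    {"rotation":[0,0,0],"travel":[-0.1,0,0],"fingers":0.74},
    {"rotation":[0,0,0],"travel":[-0.1,0,0],"fingers":0.74},
    {"rotation":[0,0,0],"travel":[-0.1,0,0],"fingers":0.74},
    {"rotation":[0,0,0],"travel":[0,0,0],"fingers":0.74},
  ],
)

```text
clock: 16.02
ee_pos: [491.6, 231.8, 16.3]
eef_rot: [0.001, -0.227, 0.974, 0.0]
ft_force: [-0.8, -0.3, 0.3]
gripper_width: 11.0
grasp_force: 0.2
```

Request:
carry_out(
  motion=[
    {"rotation":[0,0,0],"travel":[-0.06,0,0],"fingers":0.74},
    {"rotation":[0,0,0],"travel":[-0.06,0,0],"fingers":0.74},
    {"rotation":[0,0,0],"travel":[0,0,0],"fingers":0.74},
  ],
)

```text
clock: 16.4
ee_pos: [496.7, 234.3, 16.2]
eef_rot: [0.001, -0.227, 0.974, 0.0]
ft_force: [-0.5, -0.3, 1.0]
gripper_width: 11.2
grasp_force: 0.6
```

Request:
carry_out(
  motion=[
    {"rotation":[0,0,0],"travel":[-0.05,0,0],"fingers":0.74},
    {"rotation":[0,0,0],"travel":[-0.05,0,0],"fingers":0.74},
    {"rotation":[0,0,0],"travel":[0,0,0],"fingers":0.74},
  ],
)

```text
clock: 16.77
ee_pos: [501.1, 236.4, 16.0]
eef_rot: [0.0, -0.227, 0.974, 0.0]
ft_force: [-1.2, -1.2, 0.5]
gripper_width: 11.2
grasp_force: 0.5
```

Request:
carry_out(
  motion=[
    {"rotation":[0,0,0],"travel":[-0.04,0,0],"fingers":0.74},
    {"rotation":[0,0,0],"travel":[0,0,0],"fingers":0.74},
  ],
)

```text
clock: 17.02
ee_pos: [502.3, 237.0, 15.9]
eef_rot: [-0.0, -0.227, 0.974, 0.0]
ft_force: [-1.7, -2.2, 1.2]
gripper_width: 10.7
grasp_force: 1.2
```

Request:
carry_out(
  motion=[
    {"rotation":[0,0,0],"travel":[-0.04,0,0],"fingers":0.74},
    {"rotation":[0,0,0],"travel":[-0.04,0,0],"fingers":0.74},
    {"rotation":[0,0,0],"travel":[0,0,0],"fingers":0.74},
  ],
)

```text
clock: 17.4
ee_pos: [502.3, 237.1, 15.2]
eef_rot: [-0.004, -0.227, 0.974, -0.001]
ft_force: [-10.5, -6.4, 8.2]
gripper_width: 10.9
grasp_force: 5.9
```

Request:
carry_out(
  motion=[
    {"rotation":[0,0,0],"travel":[-0.04,0,0],"fingers":0.74},
    {"rotation":[0,0,0],"travel":[0,0,0],"fingers":0.74},
  ],
)

```text
clock: 17.65
ee_pos: [502.2, 237.1, 14.7]
eef_rot: [-0.006, -0.227, 0.974, -0.001]
ft_force: [-14.0, -8.1, 10.9]
gripper_width: 11.3
grasp_force: 8.0
```

The push met a hard stop at TCP x = -41.5 mm; fully home predicts -41. I'll retract, rise and check.

Request:
carry_out(
  motion=[
    {"rotation":[0,0,0],"travel":[0.2,0,0],"fingers":0.74},
    {"rotation":[0,0,0],"travel":[0.5,0,0],"fingers":0.74},
    {"rotation":[0,0,0],"travel":[0.3,0,-0.5],"fingers":0.74},
    {"rotation":[0,0,0],"travel":[0,0,-1],"fingers":0.74},
    {"rotation":[0,0,0],"travel":[0,0,-1],"fingers":0.74},
    {"rotation":[0,0,0],"travel":[0.5,0,-1],"fingers":0.74},
    {"rotation":[0,0,0],"travel":[0.5,0,0],"fingers":0.74},
    {"rotation":[0,0,0],"travel":[0,0,0],"fingers":0.74},
    {"rotation":[0,0,0],"travel":[0,0,0],"fingers":0.74},
  ],
)

```text
clock: 18.77
ee_pos: [418.6, 195.8, 190.9]
eef_rot: [0.001, -0.227, 0.974, 0.0]
ft_force: [0.1, -0.1, 0.2]
gripper_width: 11.3
grasp_force: 0.0
```

```bash
python3 - <<'E'
from h import *
go([0,0,0])
a=env.read_camera('scene')['image'][165:275,270:400];b=env.read_camera('side')['image'][165:245,295:415]
im=np.zeros((340,800,3),np.uint8);im[:330,:390]=cv2.resize(a,(390,330),interpolation=3);im[:267,396:796]=cv2.resize(b,(400,267),interpolation=3);cv2.imwrite('pics/p4.png',im)
E
```

```text
tcp [418.6 195.8 190.9] rack [-134.8  -30.   190.9] yaw err deg -0.06 clock 18.775 F [ 0.1 -0.1  0.2] 
move units [-2.691  0.603  3.821] z axis [ 0.001  0.001 -1.   ]
```

View pics/p4.png

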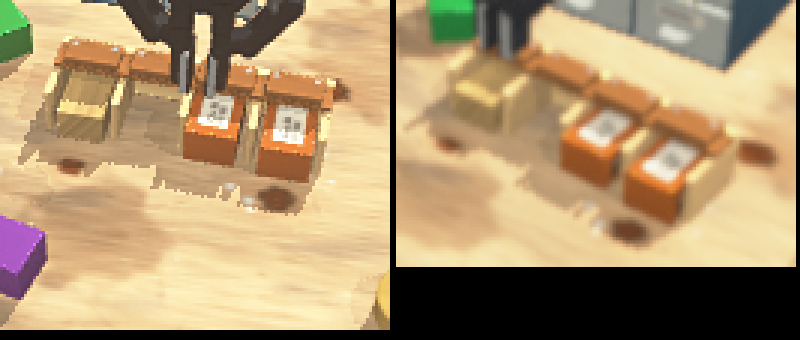

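The carton sits straight in the third gap (scene part, about (215,130)), as deep as the stored one beside it, and nothing else has moved. Handing in.

```bash
python3 -c "
from plant import env
print(env.finish_job())"
```

```text
the job is handed in; nothing more can be done
None
```

I touched rails 1, 2 and 3 in order without touching the fourth, pushed the carton home into the third gap against the back stop, and handed the job in at about 19 s; no verdict was returned.

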